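Put four returned ball bearings back into their stock bins

ROBOT

A 7-joint arm with a two-finger parallel gripper is mounted at the origin on the work surface. World frame = base frame: x ahead of the robot, y to its left, z up, the work surface at z = 0. Lengths are in m, angles in rad, forces in N, time in s.
With the tool pointing down it reaches from about 0.4 to 0.875 m from the base axis. Payload 19.3 kg.
Tool frame: the origin (TCP) lies on the centre line of the jaws, within the pads' length; the fingertips stand 14 mm ahead of it and the grasp point (between the pads) lies 5 mm behind it (bot.tip_extent is the distance from the TCP to the fingertips, in m); z points along the fingers, y is the line along which they close (so a half turn about z gives the same grasp; the last joint's range is limited). The gripper opens to 85 mm and grips with 20 to 120 N. Pads are 22 mm wide; open, the fingers measure 114 mm over their backs; the gripper's body (76 mm by 85 mm) begins 54 mm behind the grasp point. The pads swing forward as they close: fully open they stand 13 mm farther back than shut.
Start: joints at [-1.192, 0.521, -0.036, 1.599, 0.021, 1.021, -0.113], TCP at [0.271, 0.563, 0.245] pointing down, gripper open.
Joint ranges: [-2.91, 2.91], [-0.3, 2.13], [-1.5, 1.42], [0.17, 2.43], [-1.26, 4.41], [0.16, 1.93], [-2.52, 2.52]. Speed limits (rad/s): [1.89, 1.89, 2.39, 2.39, 3.01, 3.01, 3.01].

INTERFACE

Orientations are given as [roll, pitch, yaw] about the fixed x, y, z axes, in that order (R = Rz(yaw) Ry(pitch) Rx(roll)).
In Python, from workcell import monitor, grab_frame, camera_model, bot gives the robot as it stands.
- The arm moves only by the tool move_arm, never from a script. Its argument "moves" is a list of rows, each a list of 4 numbers: the shift along the world's x, y, z in mm, then the turn about the world's z in rad. A call has 1 to 12 rows; each row is the pose to reach, as a shift and turn from the pose commanded when the call began; what a row does not reach only later rows make up. A row lasts 1/8 s, in which the tool goes at most 62.5 mm and 10.7 degrees, less where a joint would pass 70% of its speed; a pose out of reach is approached as far as the arm can. A call with a gripper value outside its range is refused whole. "gripper" is the opening, from 0 (shut) to 1 (fully open), set as the call begins (left out, the last holds). The fingers move at their own pace and stop on an object; "newtons" is the grip in N (left out, the last holds). Time passes only in rows, so rows that repeat a pose let the fingers close. It gives the time, the measured TCP pose, the force, the opening and the grip force at its end, in the units of the state.
- monitor.observe(): the state, without advancing time (a new reading comes with each control period).
- grab_frame(name): name is "scene" or "top" or "wrist"; returns the picture (384x512x3 uint8, blue, green, red); there is no depth.
- camera_model(name): a dict with "vfov" (degrees; the focal length in pixels is half the picture's height over the tangent of half this angle, whatever the lens; pixels are square), "cx", "cy" (the principal point, pixels), "R" (3x3) and "t" (3): a world point X has camera coordinates R X + t; the wrist camera has in their place "T_tool_cam" (4x4, takes a point from camera to tool coordinates, whose origin is the TCP and whose axes are the flange's). Camera axes: x right, y down, z forward; pixel columns grow to the right and rows downward; lengths in m; the calibration is good to about 2 mm. A picture is of the moment at which its call begins: read the wrist's pose just before it. camera_model takes no time and is no camera call.
- bot.job_done(): hands the job in; it is judged then, once.
The state is a dict: "clock": time; "qpos": joint angles; "qd": joint speeds; "joint_efforts": joint torques, N m; "position": TCP position; "tool_rot": TCP orientation; "force": force on the tool from outside, world axes, zero at the start; "moment": the same for the moment, N m; "grip_width": finger opening in m; "finger_force": force on a finger pad.
Only numpy, scipy, OpenCV 4.12 (cv2) and the standard library are available. Lean on these libraries where they do the work, as an engineer would, in place of code of your own. Each camera call takes 0.05 s, during which the arm holds its last target. There are 200 camera calls.

TASK

Four ball bearings of different sizes have come back to the parts store and lie on the bench among other returns: put each one back into the bin that already holds bearings of its own kind, lying flat on the bin's floor, and set it down gently, never dropped. The hexagon nut and the plain shaft collar belong elsewhere: leave them lying where they are, and do not push the bins about.

Things in the scene. Friction and masses are not known exactly. Their poses are not given: they have to be found in the camera images.
- bearing_26: Loose deep-groove ball bearing, bright steel rings, red rubber seals. Outside diameter 26 mm, bore 10 mm, width (height as it lies flat) 8 mm, about 19 g, smooth steel outside, rigid. Lies flat on the bench. Origin at its very centre (half its width above what it lies on), z along its axis; both faces are alike.
- bearing_35: Loose deep-groove ball bearing, bright steel rings, black rubber seals. Outside diameter 35 mm, bore 15 mm, width (height as it lies flat) 11 mm, about 45 g, smooth steel outside, rigid. Lies flat on the bench. Origin at its very centre (half its width above what it lies on), z along its axis; both faces are alike.
- bearing_42: Loose deep-groove ball bearing, bright steel rings, blue rubber seals. Outside diameter 42 mm, bore 20 mm, width (height as it lies flat) 12 mm, about 69 g, smooth steel outside, rigid. Lies flat on the bench. Origin at its very centre (half its width above what it lies on), z along its axis; both faces are alike.
- bearing_52: Loose deep-groove ball bearing, bright steel rings, no seals: the steel balls show in a brass cage between the rings. Outside diameter 52 mm, bore 25 mm, width (height as it lies flat) 15 mm, about 130 g, smooth steel outside, rigid. Lies flat on the bench. Origin at its very centre (half its width above what it lies on), z along its axis; both faces are alike.
- bin_26: Dark grey open-fronted bin, 0.75 kg, loose; at its back, fixed to it, 7 red-sealed 26 mm bearings in 3 small piles. Outside 170 (own x) x 112 (y) x 60 mm high, 118 over the rims; walls and floor 3 mm. Origin: centre of underside. Front (own -x) faces the robot: lip 26 mm high, sides slope up to 60 at x = -22. Stock at x = 54 to 80, up to 27 mm above the bench; floor free from x = -82 to 54.
- bin_35: Dark grey open-fronted bin, 0.75 kg, loose; at its back, fixed to it, 5 black-sealed 35 mm bearings in 2 piles. Outside 170 (own x) x 112 (y) x 60 mm high, 118 over the rims; walls and floor 3 mm. Origin: centre of underside. Front (own -x) faces the robot: lip 26 mm high, sides slope up to 60 at x = -22. Stock at x = 45 to 80, up to 36 mm above the bench; floor free from x = -82 to 45.
- bin_42: Dark grey open-fronted bin, 0.75 kg, loose; at its back, fixed to it, 5 blue-sealed 42 mm bearings in 2 piles. Outside 170 (own x) x 112 (y) x 60 mm high, 118 over the rims; walls and floor 3 mm. Origin: centre of underside. Front (own -x) faces the robot: lip 26 mm high, sides slope up to 60 at x = -22. Stock at x = 38 to 80, up to 39 mm above the bench; floor free from x = -82 to 38.
- bin_52: Dark grey open-fronted bin, 0.75 kg, loose; at its back, fixed to it, 2 open 52 mm bearings (balls visible) in 1 pile. Outside 170 (own x) x 112 (y) x 60 mm high, 118 over the rims; walls and floor 3 mm. Origin: centre of underside. Front (own -x) faces the robot: lip 26 mm high, sides slope up to 60 at x = -22. Stock at x = 28 to 80, up to 33 mm above the bench; floor free from x = -82 to 28.
- nut: Bystander: big zinc-plated hexagon nut, 46 mm across flats (53 mm across corners), 24 mm high, dark threaded hole, 220 g. Lies flat. Origin: centre of its underside.
- collar: Bystander: plain zinc-plated shaft collar, a one-piece ring of 45 mm outside and 30 mm inside diameter, 15 mm high, with a small dark set screw in its rim; no seals and no balls. Lies flat. Origin: centre of its underside.

How it is judged:
At the end, for the whole second after the job is handed in: Each bearing lies flat (0.1 rad) on the floor of the bin holding its own kind, centre within the bin's walls and within 3 mm of its resting height, not on a pile; all released and at rest; bins within 30 mm, nut and collar within 20 mm, of where they started (x of bearing_26 in the frame of bin_26 between -0.082 and 0.082 m and y of bearing_26 in the frame of bin_26 between -0.053 and 0.053 m and z of bearing_26 in the frame of bin_26 between 0.004 and 0.01 m and angle between the z axis of bearing_26 and the z axis of bin_26, either way round below 0.1 rad and linear speed of each of bearing_26, bearing_35, bearing_42, bearing_52 below 0.02 m/s and contact force between the fingers and bearing_26 below 0.05 N and x of bearing_35 in the frame of bin_35 between -0.082 and 0.082 m and y of bearing_35 in the frame of bin_35 between -0.053 and 0.053 m and z of bearing_35 in the frame of bin_35 between 0.0055 and 0.0115 m and angle between the z axis of bearing_35 and the z axis of bin_35, either way round below 0.1 rad and contact force between the fingers and bearing_35 below 0.05 N and x of bearing_42 in the frame of bin_42 between -0.082 and 0.082 m and y of bearing_42 in the frame of bin_42 between -0.053 and 0.053 m and z of bearing_42 in the frame of bin_42 between 0.006 and 0.012 m and angle between the z axis of bearing_42 and the z axis of bin_42, either way round below 0.1 rad and contact force between the fingers and bearing_42 below 0.05 N and x of bearing_52 in the frame of bin_52 between -0.082 and 0.082 m and y of bearing_52 in the frame of bin_52 between -0.053 and 0.053 m and z of bearing_52 in the frame of bin_52 between 0.0075 and 0.0135 m and angle between the z axis of bearing_52 and the z axis of bin_52, either way round below 0.1 rad and contact force between the fingers and bearing_52 below 0.05 N and distance of each of bin_26, bin_35, bin_42, bin_52 from where it was at the start of the episode below 0.03 m and distance of each of nut, collar from where it was at the start of the episode below 0.02 m); the robot touches nothing.
It fails at once if a bearing is dropped or thrown (moves faster than 0.7 m/s with no finger on it, as after a free fall of 25 mm) ((linear speed of bearing_26 above 0.7 m/s and contact force between the fingers and bearing_26 below 0.05 N) or (linear speed of bearing_35 above 0.7 m/s and contact force between the fingers and bearing_35 below 0.05 N) or (linear speed of bearing_42 above 0.7 m/s and contact force between the fingers and bearing_42 below 0.05 N) or (linear speed of bearing_52 above 0.7 m/s and contact force between the fingers and bearing_52 below 0.05 N)).
It fails at once if the hexagon nut or the shaft collar is moved more than 20 mm (distance of any of nut, collar from where it was at the start of the episode above 0.02 m).
It fails at once if a bin is pushed, lifted or tipped (moved more than 30 mm) (distance of any of bin_26, bin_35, bin_42, bin_52 from where it was at the start of the episode above 0.03 m).
It also fails if it takes over 96 s, if anything falls off the work surface, if the arm or the gripper's body presses on something with over 40 N, if the wrist force passes 120 N, or if a joint passes its speed limit or range.

## Working session

There is one attempt and no reset: what is moved stays moved. The work goes in short steps, Python scripts to look and compute and a tool call to move; the robot and the scene stay as the last step left them, time stands still between calls to the robot, and variables do not carry over. Pictures are saved under pics/ and viewed, at most 14 in all, crops included, and the job is handed in when it is done.

Besides the shell and the picture viewer there is one more tool, called as name(argument=value, ...) on one line, values as JSON. move_arm: Moves the arm, as the interface text tells. Its arguments: {"type":"object","properties":{"moves":{"type":"array","items":{"type":"array","items":{"type":"number"}}},"gripper":{"type":"number"},"newtons":{"type":"number"}},"required":["moves"]}

```bash
mkdir -p pics; python3 - <<'E'
from workcell import monitor, grab_frame, camera_model, bot
import cv2
s=monitor.observe(); print(s)
for n in("top","scene"):
    cv2.imwrite(f"pics/{n}0.png",cv2.resize(grab_frame(n),None,fx=1.5,fy=1.5,interpolation=cv2.INTER_CUBIC)); print(n,camera_model(n))
print(camera_model("wrist"))
E
```

```text
{'clock': 0.0, 'qpos': array([-1.19218351,  0.52202111, -0.03630893,  1.59997375,  0.02117114,
        1.02111017, -0.112795  ]), 'qd': array([-0.00245857, -0.00050955, -0.00141694, -0.00158548,  0.00229189,
        0.00079271,  0.00020848]), 'joint_efforts': array([-1.34264599e-03, -9.27120996e+01,  1.97911732e+00, -3.69962633e+01,
        1.77399558e-02,  7.79947004e-03, -2.09389412e-06]), 'position': array([0.27108452, 0.56280531, 0.24473377]), 'tool_rot': array([-3.14046600e+00,  6.49161161e-05,  2.69274317e+00]), 'force': array([ 0.0852706 , -0.11801658, -0.12381916]), 'moment': array([-0.01563422,  0.00160534,  0.03074617]), 'finger_force': 0.0, 'grip_width': 0.08521549516781372}
top {'vfov': 43.052406722813984, 'cx': 256.0051006987848, 'cy': 191.70718204486144, 'R': array([[-0.01937323, -0.99970054, -0.01494991],
       [-0.99526942,  0.02070684, -0.09492104],
       [ 0.09520218,  0.01304026, -0.99537254]]), 't': array([0.01315184, 0.48955013, 1.24670579])}
scene {'vfov': 53.11797674951076, 'cx': 257.79865679832017, 'cy': 189.16728231174824, 'R': array([[ 0.65659853,  0.75419479,  0.00828142],
       [ 0.5709978 , -0.48987441, -0.65877506],
       [-0.49278786,  0.43727941, -0.75229439]]), 't': array([-0.33454797, -0.24963731,  1.11498085])}
{'vfov': 61.24289317759533, 'cx': 256.28994011684324, 'cy': 191.6044234991341, 'T_tool_cam': array([[ 1.02948552e-03, -9.44660914e-01, -3.28046793e-01,
         8.46534087e-02],
       [ 9.99999431e-01,  8.80610466e-04,  6.02373368e-04,
         7.75145560e-04],
       [-2.80157137e-04, -3.28047226e-01,  9.44661283e-01,
        -1.29188121e-01],
       [ 0.00000000e+00,  0.00000000e+00,  0.00000000e+00,
         1.00000000e+00]])}
```

View pics/top0.png

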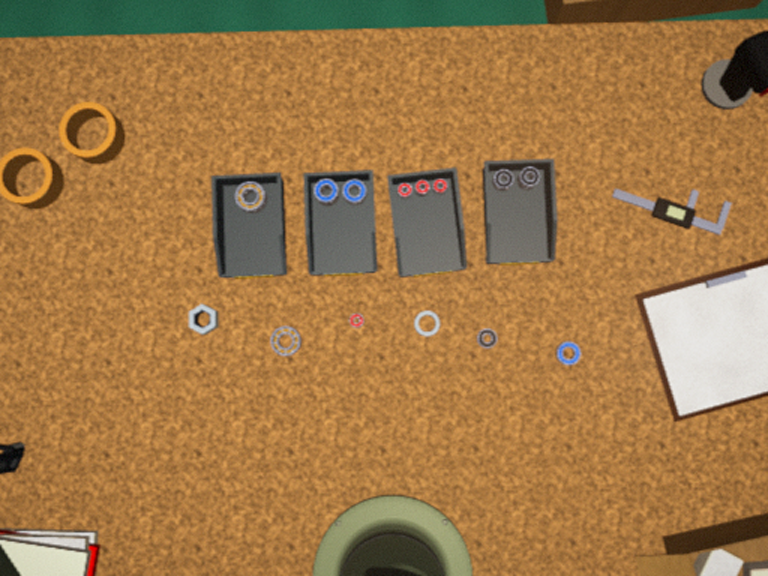

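View pics/scene0.png

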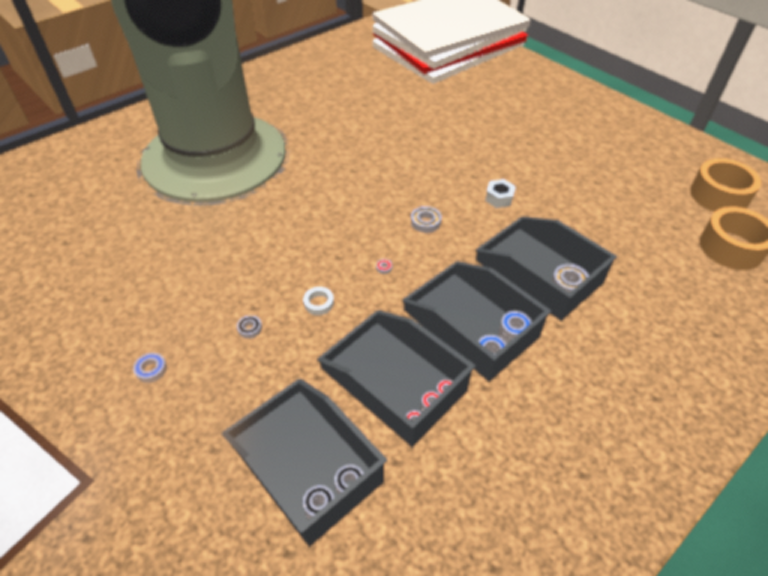

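The top view shows, at 1.5x scale, the loose bearings at 52 (285,341), 26 (356,320), 35 (487,338) and 42 (568,353). The collar is at (427,323) and the nut at (203,319). From left to right the bins are 52, 42, 26, 35.

```bash
cat > h.py <<'E'
import numpy as np, cv2
from workcell import monitor, grab_frame, camera_model, bot
from scipy.spatial.transform import Rotation as Ro
def world(name,u,v,z,state=None):
    c=camera_model(name); f=192/np.tan(np.radians(c["vfov"]/2))
    d=np.array([(u-c["cx"])/f,(v-c["cy"])/f,1])
    if name=="wrist":
        T=np.eye(4);T[:3,:3]=Ro.from_euler('xyz',state["tool_rot"]).as_matrix();T[:3,3]=state["position"]
        M=T@c["T_tool_cam"];o=M[:3,3];d=M[:3,:3]@d
    else: o=-c["R"].T@c["t"]; d=c["R"].T@d
    return o+d*(z-o[2])/d[2]
E
python3 - <<'E'
from h import *
print(bot.tip_extent,[a for a in dir(bot) if a[0]!='_'])
for n,u,v,z in [("b52",285,341,.015),("b26",356,320,.008),("col",427,323,.015),("b35",487,338,.011),("b42",568,353,.012),("nut",203,319,.024)]:
    print(n,world("top",u/1.5,v/1.5,z).round(4))
for n,u,v,z in [("b52",426,216,.015),("b26",384,266,.008),("b35",249,325,.011),("b42",150,365,.012),("nut",501,188,.024)]:
    print("sc",n,world("scene",u/1.5,v/1.5,z).round(4))
g=grab_frame("top"); cv2.imwrite("pics/crop.png",cv2.resize(g[100:250,120:400],(784,420),interpolation=cv2.INTER_CUBIC))
E
```

```text
0.014 ['IKError', 'job_done', 'tip_extent']
b52 [0.4006 0.1777 0.015 ]
b26 [0.4351 0.0538 0.008 ]
col [ 0.427  -0.0702  0.015 ]
b35 [ 0.399  -0.1741  0.011 ]
b42 [ 0.3702 -0.3133  0.012 ]
nut [0.4413 0.3189 0.024 ]
sc b52 [0.4058 0.1789 0.015 ]
sc b26 [0.4423 0.0527 0.008 ]
sc b35 [ 0.4056 -0.1731  0.011 ]
sc b42 [ 0.3771 -0.3118  0.012 ]
sc nut [0.4457 0.3232 0.024 ]
```

View pics/crop.png

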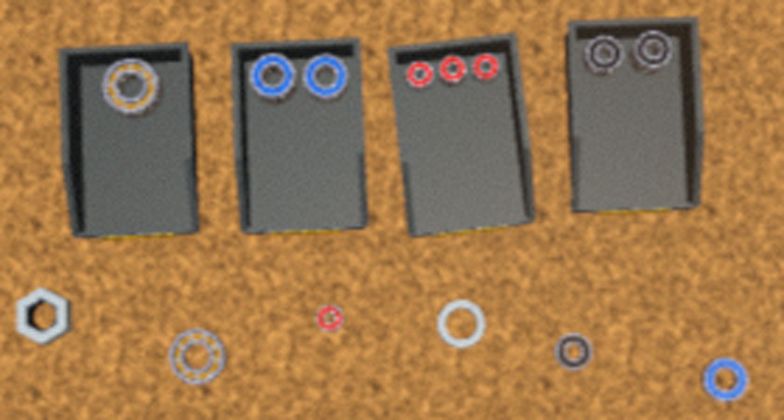

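The crop (2.8x, offset 120,100) shows all four bins' lips and back rims clearly, for example the bin_52 lip at (75,236)-(197,233). I'll compute the bin poses and check their lengths.

```bash
python3 - <<'E'
from h import *
W=lambda p,z: world("top",p[0]/2.8+120,p[1]/2.8+100,z)[:2]
for n,a,b,c,d in [("52",(75,236),(197,233),(59,48),(187,43)),("42",(242,233),(366,229),(232,45),(358,39)),("26",(411,237),(534,221),(389,47),(515,35)),("35",(574,212),(699,207),(569,22),(697,17))]:
    A,B,C,D=W(a,.026),W(b,.026),W(c,.06),W(d,.06)
    f,k=(A+B)/2,(C+D)/2; v=k-f; yaw=np.arctan2(v[1],v[0]);w=A-B
    print(n,"ctr",((f+k)/2).round(4),"len",np.linalg.norm(v).round(4),"wid",np.linalg.norm(w).round(4),np.linalg.norm(C-D).round(4),"yaw",yaw.round(3),(np.arctan2(w[1],w[0])-np.pi/2).round(3))
for n,u,v,z in [("b52",197,356,.015),("b26",330,318,.008),("col",461,323,.015),("b35",573,351,.011),("b42",726,380,.012),("nut",43,316,.024)]: print(n,W((u,v),z).round(4))
E
```

```text
52 ctr [0.6009 0.234 ] len 0.1716 wid 0.1142 0.1182 yaw 0.029 0.004
42 ctr [0.6007 0.0762] len 0.1712 wid 0.1158 0.1161 yaw 0.02 0.011
26 ctr [ 0.5987 -0.0744] len 0.1709 wid 0.1154 0.1161 yaw 0.095 0.109
35 ctr [ 0.6144 -0.2341] len 0.1714 wid 0.1162 0.1173 yaw 0.016 0.019
b52 [0.4011 0.1768]
b26 [0.4344 0.0524]
col [ 0.4269 -0.0702]
b35 [ 0.3989 -0.1741]
b42 [ 0.3692 -0.3149]
nut [0.4408 0.3189]
```

move_arm(moves=[[131,-385,-95,-1.12],[131,-385,-95,-1.12],[131,-385,-95,-1.12],[131,-385,-95,-1.12],[131,-385,-95,-1.12],[131,-385,-95,-1.12],[131,-385,-95,-1.12],[131,-385,-95,-1.12],[131,-385,-95,-1.12],[131,-385,-95,-1.12],[131,-385,-95,-1.12],[131,-385,-95,-1.12]], gripper=1)

```text
clock: 1.65
position: [0.4021, 0.1785, 0.1504]
tool_rot: [3.142, -0.0, 1.574]
force: [0.2, 0.4, 0.1]
grip_width: 0.0854
finger_force: 0.0
```

```bash
python3 - <<'E'
from h import *
s=monitor.observe(); print(s["position"],s["tool_rot"],s["qpos"])
cv2.imwrite("pics/w52.png",cv2.resize(grab_frame("wrist"),(768,576)))
np.save("w52.npy",np.r_[s["position"],s["tool_rot"]])
E
```

```text
[0.40207034 0.17851268 0.15035202] [ 3.14154041e+00 -1.16726019e-04  1.57356515e+00] [-0.75913185  0.39745311  0.25985135  2.16786614 -0.17835055  0.59561509
 -0.36784381]
```

View pics/w52.png

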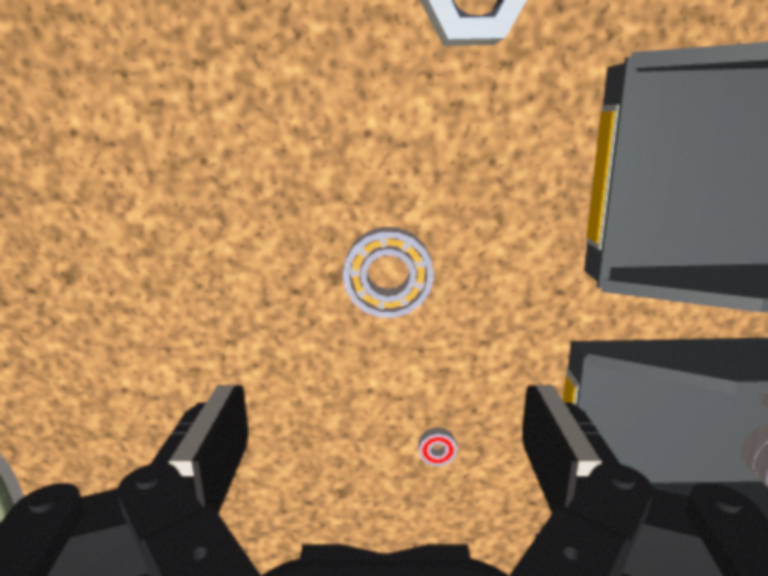

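The wrist view shows bearing_52 centred at (388,273), bearing_26 at (438,449), and the bin_52 lip at about (600,175).

```bash
cat >> h.py <<'E'
def W(p,z,f):
    a=np.load(f); return world("wrist",p[0]/1.5,p[1]/1.5,z,dict(position=a[:3],tool_rot=a[3:])).round(4)
E
python3 - <<'E'
from h import *
f="w52.npy"
print(W((388.5,273.5),.015,f),W((344,273),.015,f),W((433,273),.015,f),W((438,449),.008,f),"lip tops",W((629,57),.026,f),W((603,285),.026,f),W((477,0),.024,f))
E
```

```text
[0.4049 0.1805 0.015 ] [0.3795 0.1807 0.015 ] [0.4302 0.1809 0.015 ] [0.4388 0.0556 0.008 ] lip tops [0.518  0.2919 0.026 ] [0.5229 0.1778 0.026 ] [0.4448 0.3158 0.024 ]
```

move_arm(moves=[[2.5,1.5,-50,0],[2.5,1.5,-90,0],[2.5,1.5,-115,0],[2.5,1.5,-128,0],[2.5,1.5,-134,0],[2.5,1.5,-134,0],[2.5,1.5,-134,0]])

```text
clock: 2.58
position: [0.4051, 0.1799, 0.017]
tool_rot: [3.141, -0.001, 1.573]
force: [-0.7, -0.3, -0.1]
grip_width: 0.0855
finger_force: 0.0
```

move_arm(moves=[[0,0,0,0],[0,0,0,0],[0,0,0,0],[0,0,0,0],[0,0,0,0],[0,0,0,0]], gripper=0, newtons=40)

```text
clock: 3.32
position: [0.4049, 0.1797, 0.0169]
tool_rot: [3.141, -0.0, 1.573]
force: [-2.5, -0.7, 15.3]
grip_width: 0.0502
finger_force: 38.5
```

move_arm(moves=[[0,0,15,0],[0,0,50,0],[0,0,90,0],[50,16,90,0],[100,32,90,0],[150,48,90,0],[173,56,90,0],[173,56,90,0],[173,56,90,0]])

```text
clock: 4.45
position: [0.5769, 0.2352, 0.1066]
tool_rot: [-3.141, 0.0, 1.573]
force: [-0.2, -0.0, -0.9]
grip_width: 0.05
finger_force: 42.5
```

```bash
python3 - <<'E'
from h import *
s=monitor.observe(); print(s["position"],s["tool_rot"],s["force"])
cv2.imwrite("pics/p52.png",cv2.resize(grab_frame("wrist"),(768,576)))
np.save("p52.npy",np.r_[s["position"],s["tool_rot"]])
E
```

```text
[0.57693642 0.23524766 0.10658849] [-3.14088790e+00  3.73746097e-04  1.57262743e+00] [-0.15764886 -0.03817591 -0.87995557]
```

View pics/p52.png

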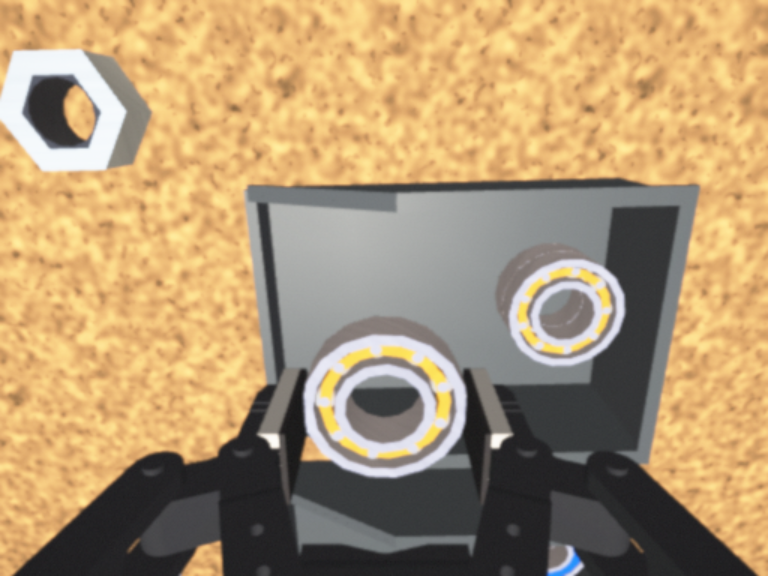

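The bearing is held level. The back rim corners are at (697,187) and (650,462), and the stock top is at (568,312).

```bash
python3 - <<'E'
from h import *
f="p52.npy"
print(W((697,187),.06,f),W((650,462),.06,f),W((568,312),.033,f),W((248,187),.026,f),W((270,385),.026,f),"held",W((385,405),.1066+.005,f))
E
```

```text
[0.6887 0.2979 0.06  ] [0.6936 0.1793 0.06  ] [0.6598 0.2388 0.033 ] [0.5191 0.2929 0.026 ] [0.5214 0.1969 0.026 ] held [0.5777 0.2409 0.1116]
```

move_arm(moves=[[0,3,-30,0],[0,3,-60,0],[0,3,-75,0],[0,3,-81,0],[0,3,-84,0],[0,3,-84,0],[0,3,-84,0]])

```text
clock: 5.38
position: [0.578, 0.2387, 0.0229]
tool_rot: [3.141, -0.0, 1.573]
force: [1.1, -0.1, -2.3]
grip_width: 0.05
finger_force: 42.5
```

move_arm(moves=[[0,0,-1,0],[0,0,-2,0],[0,0,-2,0]])

```text
clock: 5.75
position: [0.5777, 0.2385, 0.0202]
tool_rot: [-3.141, 0.0, 1.573]
force: [-0.6, 0.0, -1.5]
grip_width: 0.0498
finger_force: 42.5
```

move_arm(moves=[[0,0,-1,0],[0,0,-1,0]])

```text
clock: 6.0
position: [0.5777, 0.2386, 0.02]
tool_rot: [-3.142, -0.0, 1.573]
force: [-4.7, -0.4, 13.0]
grip_width: 0.0502
finger_force: 43.9
```

move_arm(moves=[[0,0,0,0],[0,0,0,0],[0,0,0,0],[0,0,20,0],[0,0,60,0],[0,0,110,0],[0,0,130,0]], gripper=0.75)

```text
clock: 6.88
position: [0.5788, 0.2388, 0.1536]
tool_rot: [3.138, -0.002, 1.572]
force: [-1.0, -0.4, -0.4]
grip_width: 0.0644
finger_force: 0.0
```

move_arm(moves=[[-40,-46,0,0],[-80,-92,0,0],[-110,-140,0,0],[-139,-183,0,0],[-139,-183,0,0],[-139,-183,-50,0],[-139,-183,-90,0],[-139,-183,-110,0],[-139,-183,-110,0],[-139,-183,-110,0]], gripper=0.5)

```text
clock: 8.12
position: [0.4394, 0.0559, 0.0404]
tool_rot: [3.14, -0.0, 1.573]
force: [-0.1, 0.1, -0.6]
grip_width: 0.0429
finger_force: 0.0
```

```bash
python3 - <<'E'
from h import *
s=monitor.observe(); print(s["position"],s["tool_rot"],s["force"])
cv2.imwrite("pics/g26.png",cv2.resize(grab_frame("wrist"),(768,576)))
np.save("g26.npy",np.r_[s["position"],s["tool_rot"]])
E
```

```text
[0.43943316 0.05588463 0.04037505] [ 3.14022366e+00 -4.34800591e-04  1.57281185e+00] [-0.14391448  0.10292517 -0.62572447]
```

View pics/g26.png

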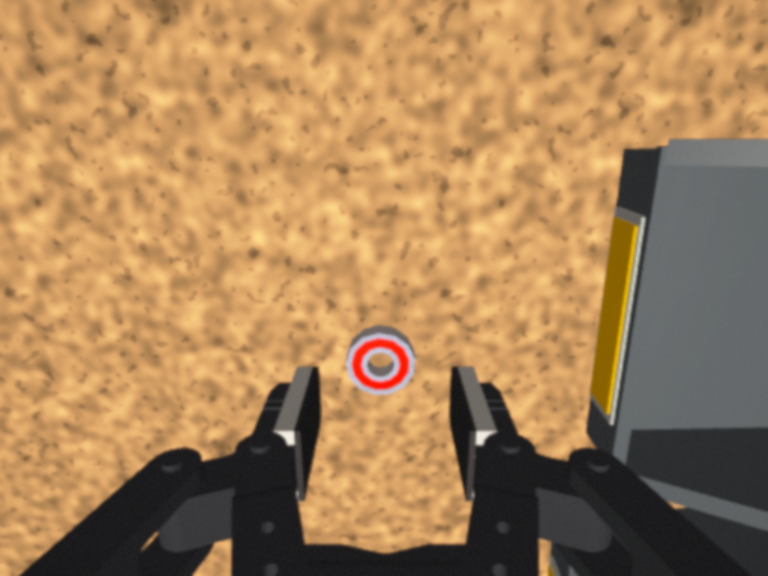

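Bearing_26 sits at (381,363), nearly centred between the open fingers.

```bash
python3 - <<'E'
from h import *
print(W((381,363),.008,"g26.npy"),W((636,218),.026,"g26.npy"))
E
```

```text
[0.4388 0.0555 0.008 ] [0.5148 0.1136 0.026 ]
```

move_arm(moves=[[0,0,-12,0],[0,0,-19,0],[0,0,-22,0],[0,0,-23,0],[0,0,-23,0]])

```text
clock: 8.8
position: [0.4387, 0.0555, 0.0163]
tool_rot: [-3.142, 0.0, 1.573]
force: [0.4, 0.0, -0.3]
grip_width: 0.0424
finger_force: 0.0
```

move_arm(moves=[[0,0,0,0],[0,0,0,0],[0,0,0,0],[0,0,0,0],[0,0,0,0]], gripper=0, newtons=30)

```text
clock: 9.43
position: [0.4388, 0.0556, 0.0166]
tool_rot: [3.141, -0.0, 1.573]
force: [-0.8, -0.0, 6.6]
grip_width: 0.0236
finger_force: 29.1
```

move_arm(moves=[[0,0,15,0],[0,0,50,0],[0,0,90,0],[40,-34,90,0.1],[80,-70,90,0.1],[120,-103,90,0.1],[149,-128,90,0.1],[149,-128,90,0.1],[149,-128,90,0.1]])

```text
clock: 10.55
position: [0.5872, -0.072, 0.1068]
tool_rot: [-3.141, -0.0, 1.673]
force: [0.2, -0.1, -0.1]
grip_width: 0.0239
finger_force: 29.5
```

```bash
python3 - <<'E'
from h import *
s=monitor.observe(); print(s["position"],s["tool_rot"],s["force"])
cv2.imwrite("pics/p26.png",cv2.resize(grab_frame("wrist"),(768,576)))
np.save("p26.npy",np.r_[s["position"],s["tool_rot"]])
E
```

```text
[ 0.58715332 -0.07198113  0.10680355] [-3.14125915e+00 -2.81771740e-04  1.67282915e+00] [ 0.24109155 -0.05696547 -0.11559251]
```

View pics/p26.png

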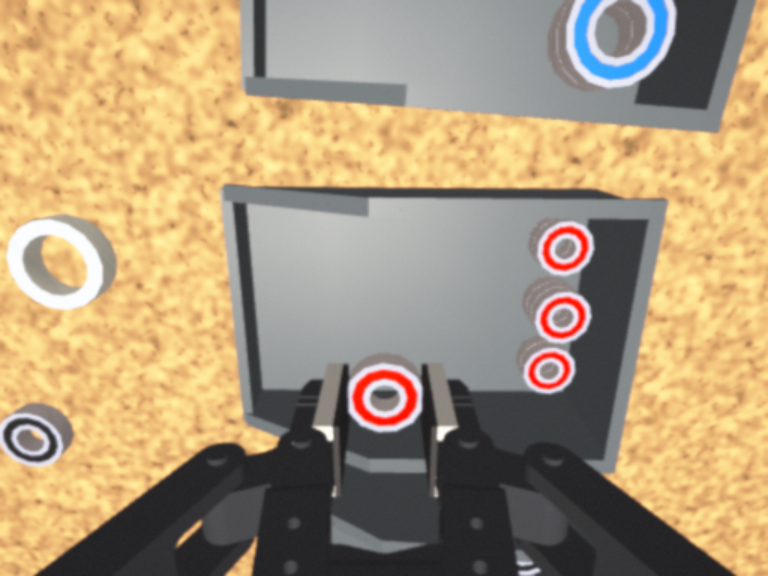

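The 26 is held flat and bin_26 is square to the jaws. The back corners are (665,200) and (614,470), the front (222,185). Bearing_35 shows at (32,438).

```bash
python3 - <<'E'
from h import *
f="p26.npy"
print(W((665,200),.06,f),W((614,470),.06,f),W((222,185),.026,f),W((247,425),.026,f),"35",W((32,438),.011,f),"bin42",W((720,130),.06,f),W((243,92),.026,f),W((620,35),.039,f))
E
```

```text
[ 0.6824 -0.0042  0.06  ] [ 0.6945 -0.1219  0.06  ] [ 0.5129 -0.0207  0.026 ] [ 0.5248 -0.1401  0.026 ] 35 [ 0.4036 -0.1716  0.011 ] bin42 [0.6942 0.0212 0.06  ] [0.5215 0.0172 0.026 ] [0.6611 0.0503 0.039 ]
```

move_arm(moves=[[0,0,-30,0],[0,0,-60,0],[0,0,-75,0],[0,0,-82,0],[0,0,-85,0],[0,0,-85,0],[0,0,-85,0]])

```text
clock: 11.48
position: [0.588, -0.0724, 0.0219]
tool_rot: [3.141, 0.0, 1.673]
force: [0.2, -0.3, -1.0]
grip_width: 0.0236
finger_force: 29.5
```

move_arm(moves=[[0,0,-1,0],[0,0,-2,0],[0,0,-2,0]])

```text
clock: 11.85
position: [0.5878, -0.0724, 0.0196]
tool_rot: [3.141, -0.0, 1.673]
force: [-1.3, 0.7, 6.6]
grip_width: 0.0236
finger_force: 30.3
```

move_arm(moves=[[0,0,0,0],[0,0,0,0],[0,0,0,0],[0,0,20,0],[0,0,60,0],[0,0,110,0],[0,0,130,0]], gripper=0.6)

```text
clock: 12.72
position: [0.5887, -0.0726, 0.1534]
tool_rot: [3.137, 0.0, 1.672]
force: [-0.2, 0.9, -0.1]
grip_width: 0.0509
finger_force: 0.0
```

move_arm(moves=[[-50,-27,0,-0.1],[-100,-54,0,-0.1],[-150,-80,0,-0.1],[-184,-99,0,-0.1],[-184,-99,0,-0.1],[-184,-99,-50,-0.1],[-184,-99,-90,-0.1],[-184,-99,-110,-0.1],[-184,-99,-110,-0.1],[-184,-99,-110,-0.1]])

```text
clock: 13.98
position: [0.4045, -0.1714, 0.0403]
tool_rot: [3.14, 0.0, 1.573]
force: [1.0, -0.3, 0.4]
grip_width: 0.0514
finger_force: 0.0
```

```bash
python3 - <<'E'
from h import *
s=monitor.observe(); print(s["position"],s["tool_rot"],s["force"])
cv2.imwrite("pics/g35.png",cv2.resize(grab_frame("wrist"),(768,576)))
np.save("g35.npy",np.r_[s["position"],s["tool_rot"]])
E
```

```text
[ 0.40453986 -0.17141761  0.04029144] [3.14029886e+00 2.71392195e-04 1.57295756e+00] [ 1.00053484 -0.34455473  0.38890344]
```

View pics/g35.png

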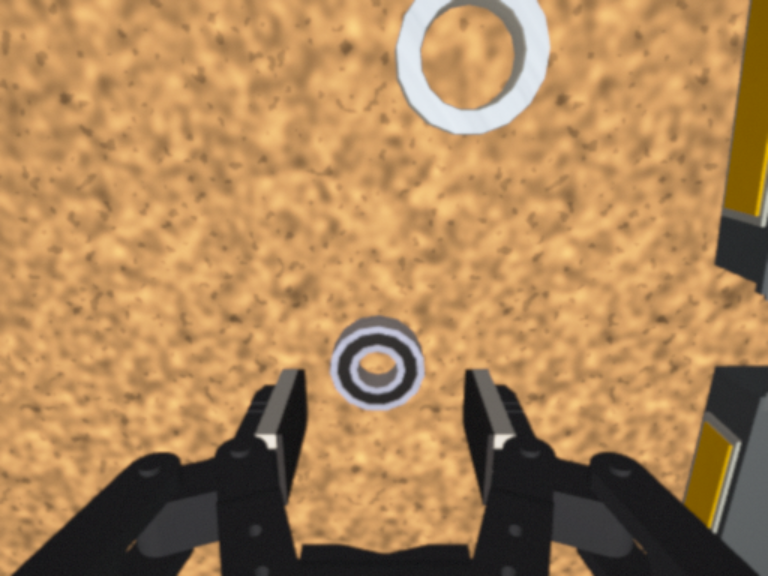

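Bearing_35 is at (378,368), about 2 mm robot-side of the jaw centre at column 385. I'll shift x by -2 and descend.

move_arm(moves=[[-2,0,-12,0],[-2,0,-19,0],[-2,0,-22,0],[-2,0,-23,0],[-2,0,-23,0]])

```text
clock: 14.65
position: [0.4017, -0.1714, 0.0163]
tool_rot: [-3.142, 0.0, 1.573]
force: [-0.1, -0.2, 0.2]
grip_width: 0.0513
finger_force: 0.0
```

move_arm(moves=[[0,0,0,0],[0,0,0,0],[0,0,0,0],[0,0,0,0],[0,0,0,0]], gripper=0, newtons=40)

```text
clock: 15.28
position: [0.4018, -0.1714, 0.0167]
tool_rot: [3.141, 0.0, 1.573]
force: [-1.2, 0.4, 9.4]
grip_width: 0.0328
finger_force: 38.8
```

move_arm(moves=[[0,0,15,0],[0,0,50,0],[0,0,90,0],[50,-15,90,0.02],[100,-30,90,0.02],[150,-45,90,0.02],[199,-60,90,0.02],[199,-60,90,0.02],[199,-60,90,0.02]])

```text
clock: 16.4
position: [0.5999, -0.2313, 0.1067]
tool_rot: [-3.141, -0.0, 1.593]
force: [-1.3, 0.7, 0.9]
grip_width: 0.0326
finger_force: 40.0
```

```bash
python3 - <<'E'
from h import *
s=monitor.observe(); print(s["position"],s["tool_rot"],s["force"])
cv2.imwrite("pics/p35.png",cv2.resize(grab_frame("wrist"),(768,576)))
np.save("p35.npy",np.r_[s["position"],s["tool_rot"]])
E
```

```text
[ 0.59991111 -0.23129991  0.10666126] [-3.14078815e+00 -2.05516781e-05  1.59255660e+00] [-1.34440498  0.74900424  0.90412542]
```

View pics/p35.png

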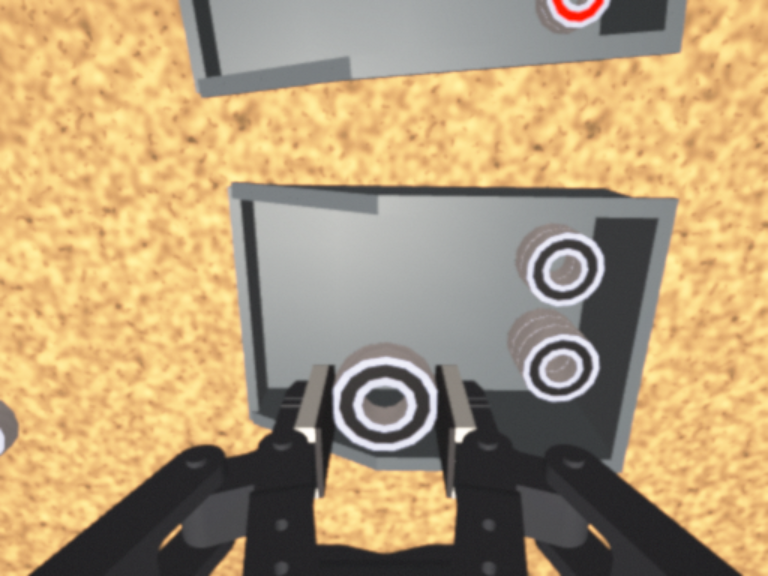

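The 35 is held flat and centred over bin_35, whose back corners are (677,200) and (622,470). The geometry matches the bin_26 view, so I'm lowering.

move_arm(moves=[[0,0,-30,0],[0,0,-60,0],[0,0,-75,0],[0,0,-82,0],[0,0,-85,0],[0,0,-85,0],[0,0,-85,0]])

```text
clock: 17.32
position: [0.601, -0.2316, 0.022]
tool_rot: [3.141, 0.0, 1.593]
force: [-0.6, 0.0, 0.2]
grip_width: 0.0328
finger_force: 40.0
```

move_arm(moves=[[0,0,-1,0],[0,0,-2,0],[0,0,-2,0]])

```text
clock: 17.7
position: [0.6008, -0.2314, 0.0198]
tool_rot: [3.141, -0.0, 1.593]
force: [-1.5, 1.3, 8.4]
grip_width: 0.0327
finger_force: 40.9
```

move_arm(moves=[[0,0,0,0],[0,0,0,0],[0,0,0,0],[0,0,20,0],[0,0,60,0],[0,0,110,0],[0,0,130,0]], gripper=0.66)

```text
clock: 18.58
position: [0.6017, -0.232, 0.1536]
tool_rot: [3.137, 0.001, 1.592]
force: [-0.5, -0.9, -1.3]
grip_width: 0.0562
finger_force: 0.0
```

move_arm(moves=[[-57,-20,0,-0.02],[-114,-40,0,-0.02],[-170,-60,0,-0.02],[-227,-79,0,-0.02],[-227,-79,0,-0.02],[-227,-79,-50,-0.02],[-227,-79,-90,-0.02],[-227,-79,-110,-0.02],[-227,-79,-110,-0.02],[-227,-79,-110,-0.02]], gripper=0.75)

```text
clock: 19.82
position: [0.3743, -0.3106, 0.0402]
tool_rot: [3.141, 0.001, 1.573]
force: [0.6, 0.5, -0.2]
grip_width: 0.0646
finger_force: 0.0
```

```bash
python3 - <<'E'
from h import *
s=monitor.observe(); print(s["position"],s["tool_rot"],s["force"])
cv2.imwrite("pics/g42.png",cv2.resize(grab_frame("wrist"),(768,576)))
E
```

```text
[ 0.374326   -0.3105983   0.04020768] [3.14070018e+00 5.10502418e-04 1.57296592e+00] [ 0.59865171  0.4730124  -0.21150424]
```

View pics/g42.png

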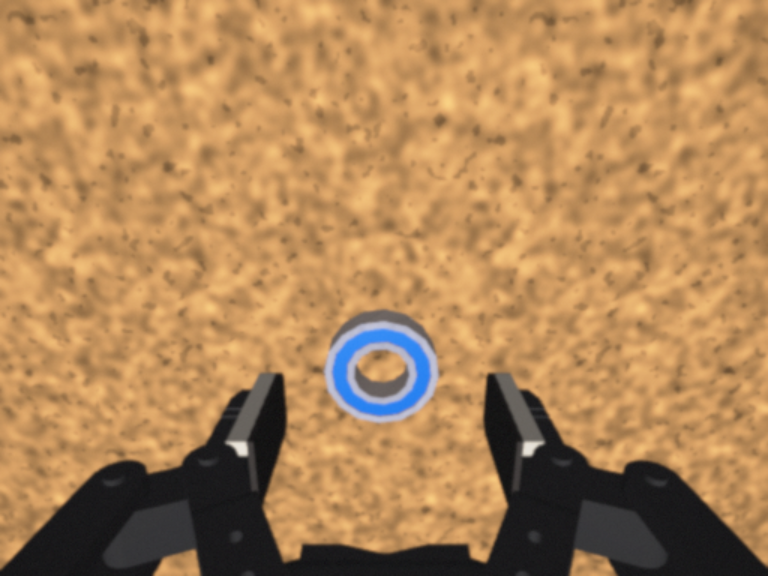

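Bearing_42 is at (381,372), about 1 mm off the jaw centre, so I'm descending to grip.

move_arm(moves=[[-1,0,-12,0],[-1,0,-19,0],[-1,0,-22,0],[-1,0,-23,0],[-1,0,-23,0]])

```text
clock: 20.5
position: [0.3727, -0.3105, 0.0163]
tool_rot: [-3.142, 0.0, 1.573]
force: [-0.7, 0.2, 0.0]
grip_width: 0.0641
finger_force: 0.0
```

move_arm(moves=[[0,0,0,0],[0,0,0,0],[0,0,0,0],[0,0,0,0],[0,0,0,0],[0,0,0,0]], gripper=0, newtons=40)

```text
clock: 21.25
position: [0.3728, -0.3105, 0.0167]
tool_rot: [3.141, 0.0, 1.573]
force: [-1.3, 1.6, 9.9]
grip_width: 0.0401
finger_force: 39.0
```

move_arm(moves=[[0,0,15,0],[0,0,55,0],[0,0,100,0],[23,43,100,0.01],[46,86,100,0.01],[69,130,100,0.01],[93,173,100,0.01],[116,216,100,0.01],[140,260,100,0.01],[163,303,100,0.01],[186,346,100,0.01],[209,389,100,0.01]])

```text
clock: 22.75
position: [0.5823, 0.0802, 0.1174]
tool_rot: [3.141, -0.0, 1.583]
force: [0.1, -1.1, -0.4]
grip_width: 0.0397
finger_force: 40.6
```

move_arm(moves=[[0,0,-10,0],[0,0,-10,0],[0,0,-10,0]])

```text
clock: 23.12
position: [0.5815, 0.0773, 0.1069]
tool_rot: [3.142, 0.0, 1.581]
force: [0.3, -0.4, -1.1]
grip_width: 0.0402
finger_force: 40.6
```

```bash
python3 - <<'E'
from h import *
s=monitor.observe(); print(s["position"],s["tool_rot"],s["force"])
cv2.imwrite("pics/p42.png",cv2.resize(grab_frame("wrist"),(768,576)))
E
```

```text
[0.58146153 0.07732808 0.10685252] [3.14157656e+00 3.11766658e-04 1.58116804e+00] [ 0.28058884 -0.37791181 -1.10501572]
```

View pics/p42.png

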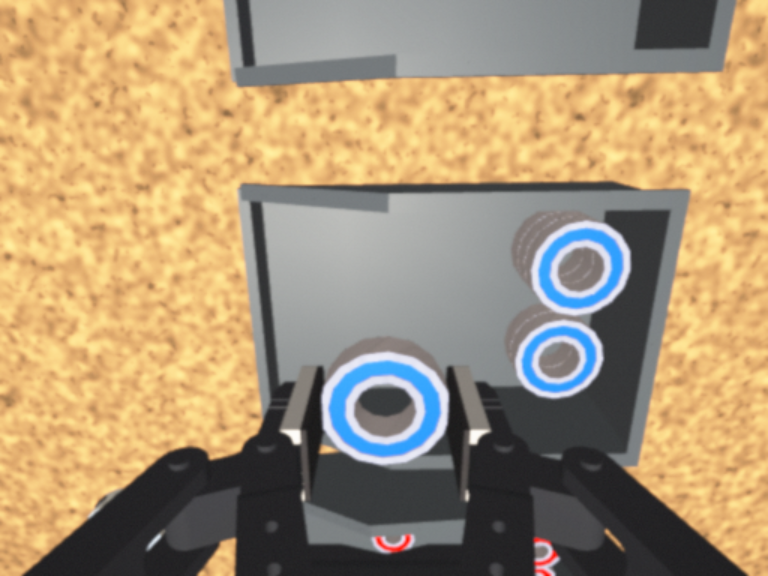

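The 42 is held flat and centred over bin_42, with its back corners at (688,190) and (637,465), so I'm lowering.

move_arm(moves=[[0,1,-30,0],[0,1,-60,0],[0,1,-75,0],[0,1,-82,0],[0,1,-85,0],[0,1,-85,0],[0,1,-85,0]])

```text
clock: 24.05
position: [0.582, 0.0797, 0.0219]
tool_rot: [3.141, -0.0, 1.583]
force: [0.1, -0.9, -1.2]
grip_width: 0.04
finger_force: 40.6
```

move_arm(moves=[[0,0,-1,0],[0,0,-2,0],[0,0,-2,0]])

```text
clock: 24.42
position: [0.5819, 0.0796, 0.0198]
tool_rot: [3.141, -0.0, 1.583]
force: [-3.3, -0.4, 9.2]
grip_width: 0.04
finger_force: 41.7
```

Contact on the floor. I'll release, lift, and back clear so the top camera can verify.

move_arm(moves=[[0,0,0,0],[0,0,0,0],[0,0,0,0],[0,0,20,0],[0,0,60,0],[0,0,110,0],[0,0,150,0],[0,0,200,0],[0,0,200,0],[0,0,200,0]], gripper=0.68)

```text
clock: 25.68
position: [0.5815, 0.0797, 0.22]
tool_rot: [3.141, -0.0, 1.583]
force: [0.2, 0.7, -0.2]
grip_width: 0.0583
finger_force: 0.0
```

move_arm(moves=[[-30,50,0,0],[-60,100,0,0],[-90,150,0,0],[-120,200,0,0],[-150,250,0,0],[-180,300,0,0],[-200,350,0,0],[-220,400,0,0],[-220,400,0,0],[-220,400,0,0]])

```text
clock: 26.92
position: [0.3616, 0.4788, 0.2185]
tool_rot: [-3.141, 0.002, 1.583]
force: [0.8, -0.1, -0.3]
grip_width: 0.0582
finger_force: 0.0
```

```bash
python3 - <<'E'
from h import *
s=monitor.observe(); print(s["position"],s["clock"])
g=grab_frame("top"); cv2.imwrite("pics/end.png",cv2.resize(g[100:250,120:400],(784,420),interpolation=cv2.INTER_CUBIC))
E
```

```text
[0.36160622 0.47884643 0.21853773] 26.925
```

View pics/end.png

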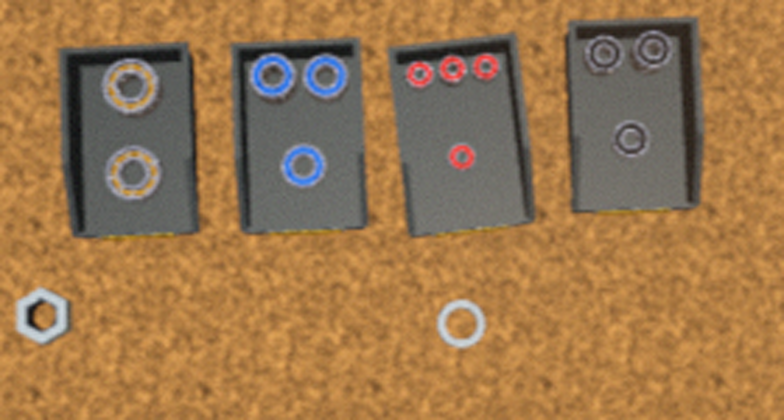

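All four bearings lie flat in their own bins: 52 at (132,172), 42 at (303,165), 26 at (461,156) and 35 at (631,138). The bins, the nut (43,316) and the collar (461,323) have not moved.

```bash
python3 -c "
from workcell import bot
print(bot.job_done())"
```

```text
the job is handed in; nothing more can be done
None
```

All four bearings were set down flat in the bins holding their own kind, the final top view shows the bins, nut and collar unmoved, and the job was handed in at about 27 s; the hand-in returned no verdict.

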